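Clamp an instrument case in the sliding-jaw jig

ROBOT

A 6-joint arm with a two-finger parallel gripper is mounted at the origin on the work surface. World frame = base frame: x ahead of the robot, y to its left, z up, the work surface at z = 0. Lengths are in m, angles in rad, forces in N, time in s.
With the tool pointing down it reaches from about 0.3 to 0.775 m from the base axis. Payload 14.6 kg.
Tool frame: the origin (TCP) lies midway between the tips of the shut fingers; the grasp point (between the pads) lies 19 mm behind it (ctrl.pinch_z is the z of the grasp point in the tool frame, in m); z points along the fingers, y is the line along which they close (so a half turn about z gives the same grasp; the last joint's range is limited). The gripper opens to 94 mm and grips with 3 to 60 N. Pads are 16 mm wide; open, the fingers measure 119 mm over their backs; the gripper's body (75 mm by 177 mm) begins 78 mm behind the grasp point.
Start: joints at [-1.332, 0.3, 1.521, -0, 1.321, -0.067], TCP at [0.166, -0.524, 0.205] pointing down, gripper open.
Joint ranges: [-3.03, 3.03], [-0.79, 2.21], [0.23, 2.52], [-1.04, 4.18], [0, 3.07], [-2.55, 2.55]. Speed limits (rad/s): [2.22, 2.22, 2.57, 3.14, 3.14, 3.14].

INTERFACE

Orientations are given as [roll, pitch, yaw] about the fixed x, y, z axes, in that order (R = Rz(yaw) Ry(pitch) Rx(roll)).
In Python, from station import ctrl, camera, ticket gives the robot as it stands. The module is installed in compiled form; this text tells all that it offers.
- The arm moves only by the shell command python3 -m inch 'ROWS' [FORCE]. ROWS is text: rows parted by semicolons, each of 7 numbers parted by spaces: the opening, from -1 (shut) to 1 (fully open), then the shift along the tool's x, y, z in units of 0.03 m (1.0 is 0.03 m), then the turn, a rotation vector about the tool's x, y, z in units of 10 degrees (1.0 is 10 degrees). In form: grip dx dy dz rx ry rz; .... A call has 1 to 10 rows; each row shifts and turns the commanded pose from where the row before left it, along the tool's axes as they then stand; what a row does not reach is not made up. A row lasts 1/8 s, in which the tool goes at most 62.5 mm and 10.7 degrees, less where a joint would pass 70% of its speed; a pose out of reach is approached as far as the arm can. A call with a number of a shift or a turn outside -1 to 1 is refused whole. A call with a gripper value outside its range is refused whole. The fingers move at their own pace and stop on an object; FORCE is the grip in N (left out, the last holds). Time passes only in rows, so rows that do not move let the fingers close. It gives the time, the measured TCP pose, the force, the opening and the grip force at its end, in the units of the state.
- ctrl.get_obs(): the state, without advancing time (a new reading comes with each control period).
- camera(name): name is "scene" or "top" or "wrist"; returns a dict with "img" (420x560x3 uint8, blue, green, red), "range_z" (420x560 float32, m along the optical axis (not along the pixel's ray), 0 where there is no reading), "intrinsics" (3x3 intrinsics, pixels), "k1" (the pictures are not rectified: a ray, as slopes to the right and down, at radius r is drawn at 1 + k1 r^2 times it, then the intrinsics apply), "view" (4x4, takes a point from world to camera coordinates). Camera axes: x right, y down, z forward; pixel columns grow to the right and rows downward; lengths in m; the calibration is good to about 2 mm. A picture is of the moment at which its call begins.
- ticket.hand_in(): hands the job in; it is judged then, once.
The state is a dict: "time_s": time; "qpos": joint angles; "joint_vel": joint speeds; "tau": joint torques, N m; "ee_pos": TCP position; "eef_rot": TCP orientation; "force": force on the tool from outside, world axes, zero at the start; "moment": the same for the moment, N m; "grip_width": finger opening in m; "grip_force": force on a finger pad.
Only numpy, scipy, OpenCV 4.12 (cv2) and the standard library are available. Lean on these libraries where they do the work, as an engineer would, in place of code of your own. Each camera call takes 0.05 s, during which the arm holds its last target. There are 200 camera calls.

TASK

Get the metal instrument case ready for work in the plywood holding jig: loosen the T-bar clamp knob well, so that the jaw is free, slide the jaw along its rail so that it pushes the case, without lifting it, square and firmly up against the wooden end stop (the jaw's sprung pad clearly pressed in), and then tighten the knob so that the case stays gripped between jaw and stop. Let go, and leave the spool, screwdriver, mug and pliers where they are.

Things in the scene. Friction and masses are not known exactly. Their poses are not given: they have to be found in the camera images.
- jig: Fixed plywood board, 290 mm (x, from -125 to +165) by 430 mm (y, -215 to +215) by 18 mm, origin on its underside, on the table. Its x points away from the robot, its y to the robot's left, along the slide. An aluminium rail 30 mm wide, 16 mm high runs along y on its top at x = -80 mm. The case stands on the board's top, about x = +30 mm.
- stop: Dark wooden end stop fixed on the board at its left (+y) end. Origin: middle of the lower edge of its flat face, on the board's top; the face looks to -y of the jig, is 110 mm wide (x) and 50 mm high.
- carriage: Sliding jaw: steel plate (x -85 to +55 mm, 52 high) joined to an aluminium block (72 x 64, 52 high, centred at x -108, y -32) on the rail. On the plate a dark pad, 100 x 42 mm, sprung: 2 N to start, then 3 N per mm, travel 6. Origin: lower edge of the unloaded pad's face, board's top; it faces jig +y. Slides along jig y only, 295 to 95 mm from the stop. Free, it drags with 5 N, stays where left.
- knob_grip (a point): Middle of the knob's black T-bar: 76 mm long, 16 thick, 26 high. From the carriage origin: 144 mm to -x, 32 to -y, 92 up. z: along the stem, outward, leaning 35 degrees (0.61 rad) from vertical towards the robot (jig -x). x: along the bar, turns with it. y: across its thickness. Inward along the stem: a collar 28 mm across at 11 to 23 mm, the aluminium block at 39 mm.
- knob (a joint): Turn of the knob, rad, 0 (slack stop) to 2.4 (tight stop); grows clockwise, seen from outside looking at it. Starts tight, 1.95 to 2.25. Below 0.6 it counts as loosened; from about 1.0 up a foot presses on the rail and locks the jaw, harder the farther it turns; tight means above 1.7. Takes about 0.1 N m slack, 0.15 when tight; stays where left.
- case: Loose die-cast case, 80 mm (x) by 110 mm (y) by 55 mm high, about 0.5 kg, bare metal, grey lid; origin: centre of its underside. Stands on the board between jaw and stop, touching neither, a little askew. Its 80 mm wide end faces go against jaw and stop: gripped square, its y axis lies along the jig's y and its origin is 55 mm from the stop face.
- spool: Steel-coloured spool, 52 mm across, 40 mm high, standing on the jig board's far side, beyond the case and jaw; origin at the centre of its underside. A bystander.
- driver: Screwdriver with green handle, 190 mm long, lying on the table in front of the jig (its robot side), about 25 mm thick. A bystander.
- mug: Mug, 82 mm across, 95 mm high, standing on the table to the left of the jig. A bystander.
- pliers: Pliers with green handles, 125 mm long, lying on the table to the right of the jig. A bystander.
Things that resemble listed ones, but are neither listed nor needed, are in the scene too. Leave any purple or turquoise look-alike of the case alone.

How it is judged:
On the way, in this order (a step that is already met when the one before it is completed fails the run):
1. the knob is loosened, its joint below 0.6 rad (value of joint knob below 0.6 rad), for 0.1 s.
2. the jaw presses the case squarely against the stop: more than 5 N at both ends, square within 0.05 rad (contact force between each of carriage, stop and case above 5 N and angle between the y axis of case and the y axis of jig, either way round below 0.05 rad), for 0.2 s.
At the end, for the whole second after the job is handed in: The knob is tight (joint above 1.7 rad); the case stands flat on the board, square to the jig within 0.05 rad and at rest, gripped between jaw and stop with more than 3 N at each end after the robot has let go (value of joint knob above 1.7 rad and contact force between each of carriage, stop and case above 3 N and angle between the y axis of case and the y axis of jig, either way round below 0.05 rad and angle between case's own z axis and vertical below 0.05 rad and z of case in the frame of jig below 0.022 m and linear speed of each of case, carriage below 0.01 m/s); the robot touches nothing.
It fails at once if the case is lifted more than 12 mm off the board or tipped by more than 0.3 rad (z of case in the frame of jig above 0.03 m or angle between case's own z axis and vertical above 0.3 rad).
It fails at once if the spool, screwdriver, mug or pliers are moved by more than 40 mm (distance of any of spool, driver, mug, pliers from where it was at the start of the episode above 0.04 m).
It also fails if it takes over 48 s, if anything falls off the work surface, if the arm or the gripper's body presses on something with over 40 N, if the wrist force passes 120 N, or if a joint passes its speed limit or range.

## Working session

There is one attempt and no reset: what is moved stays moved. The work goes in short steps, Python scripts to look and compute and a shell command to move; the robot and the scene stay as the last step left them, time stands still between calls to the robot, and variables do not carry over. Pictures are saved under pics/ and viewed, at most 10 in all, crops included, and the job is handed in when it is done.

```bash
mkdir -p pics
cat > h.py <<'E'
import numpy as np, cv2
from scipy.spatial.transform import Rotation as R
from station import ctrl, camera, ticket
def save(c,name): 
    cv2.imwrite('pics/'+name,c['img'])
def cloud(c):
    """world xyz per pixel from depth"""
    K=c['intrinsics'];h,w=c['range_z'].shape
    u,v=np.meshgrid(np.arange(w),np.arange(h))
    p=cv2.undistortPoints(np.stack([u,v],-1).reshape(-1,1,2).astype(float),K,np.array([c['k1'],0,0,0,0.])).reshape(h,w,2)
    z=c['range_z'].astype(float)
    P=np.stack([p[...,0]*z,p[...,1]*z,z],-1)
    V=np.linalg.inv(c['view']); W=P@V[:3,:3].T+V[:3,3]
    W[z<=0]=np.nan
    return W
def tool():
    o=ctrl.get_obs(); return np.array(o['ee_pos']),R.from_euler('xyz',o['eef_rot']).as_matrix()
E
python3 - <<'E'
from h import *
import pickle
o=ctrl.get_obs(); print(o, ctrl.pinch_z)
d={n:camera(n) for n in('scene','top')}
pickle.dump(d,open('d0.pkl','wb'))
for n in d: save(d[n],n+'0.png'); print(n,d[n]['view'],d[n]['k1'],d[n]['intrinsics'])
E
```

```text
{'time_s': 0.0, 'qpos': array([-1.33159040e+00,  3.00440954e-01,  1.52162439e+00, -7.09865880e-06,
        1.32067757e+00, -6.65802659e-02]), 'joint_vel': array([ 0.00051512,  0.00039401, -0.00037464, -0.00171388, -0.00035129,
       -0.00062087]), 'tau': array([-1.52647925e-03, -5.31807947e+01, -3.52738237e+01,  7.08103809e-02,
        2.44122039e-02, -8.97982727e-05]), 'ee_pos': array([ 0.16551412, -0.52421626,  0.20488454]), 'eef_rot': array([-3.14044449e+00, -6.96674554e-05,  3.05787909e-01]), 'force': array([ 0.01495636,  0.2794583 , -0.10657175]), 'moment': array([-0.0059994 , -0.06210789,  0.03341576]), 'grip_force': 0.0, 'grip_width': 0.09411222596720518} -0.0188
scene [[ 0.74075615  0.67163815 -0.01350997 -0.41949714]
 [ 0.34186251 -0.39420297 -0.85307329 -0.09071311]
 [-0.57828223  0.62730074 -0.52161618  1.57933141]
 [ 0.          0.          0.          1.        ]] 0.05503523830571942 [[490.63901252   0.         281.24707155]
 [  0.         490.63901252 215.48817502]
 [  0.           0.           1.        ]]
top [[-4.71626293e-02 -9.98887216e-01 -1.29320092e-04  4.28532709e-02]
 [-9.78406826e-01  4.62217253e-02 -2.01453802e-01  5.82655083e-01]
 [ 2.01235605e-01 -9.37456331e-03 -9.79498009e-01  9.91195494e-01]
 [ 0.00000000e+00  0.00000000e+00  0.00000000e+00  1.00000000e+00]] 0.033628399752647684 [[427.06369941   0.         283.00832747]
 [  0.         427.06369941 211.22911461]
 [  0.           0.           1.        ]]
```

View pics/scene0.png

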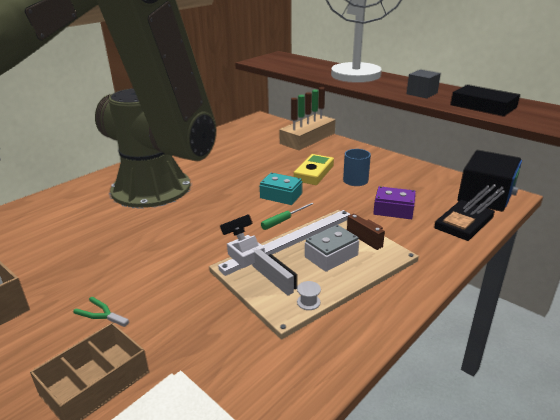

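View pics/top0.png

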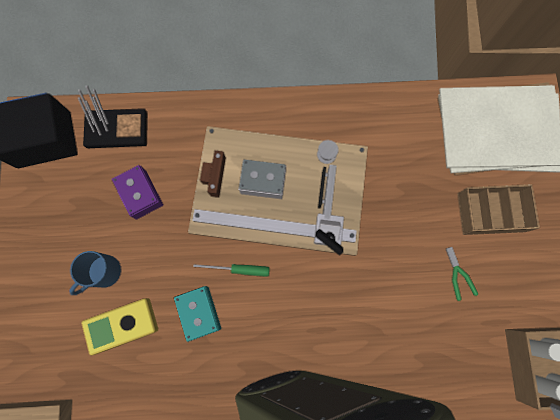

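The scene shows the jig with the grey case at (331,245), and in the top view at (263,178), on the board between the dark jaw pad (322,188) and the brown stop (213,173). The T-bar is at (329,241) in the top view. The look-alikes are turquoise at top (197,313) and purple at top (137,192), both on the table. Only the grey one on the board fits.

Run:
```python
from h import *
import pickle
d=pickle.load(open('d0.pkl','rb'))
c=d['top'];W=cloud(c);img=c['img'];hsv=cv2.cvtColor(img,cv2.COLOR_BGR2HSV)
print('table z',np.nanmedian(W[330:360,300:400,2]))
roi=np.zeros(img.shape[:2],bool);roi[115:265,180:380]=1
Z=W[...,2]
def rect(m,name):
    p=W[m][:,:2]; r=cv2.minAreaRect((p*1000).astype(np.float32)); print(name,m.sum(),'z',np.nanmedian(Z[m]),'rect mm',np.round(r[0],1),np.round(r[1],1),round(r[2],2)); return r
m=roi&(Z>0.010); m=cv2.morphologyEx(m.astype(np.uint8),cv2.MORPH_OPEN,np.ones((3,3)))>0
b=roi&(Z>0.010)&(Z<0.026); b=cv2.morphologyEx(b.astype(np.uint8),cv2.MORPH_OPEN,np.ones((3,3)))>0
rect(b,'board')
roi2=np.zeros_like(roi);roi2[150:205,232:292]=1
rect(roi2&(Z>0.066)&(Z<0.080),'case top')
roi3=np.zeros_like(roi);roi3[145:205,195:232]=1
rect(roi3&(Z>0.045)&(Z<0.09),'stop')
dark=(img.max(2)<60)
roi4=np.zeros_like(roi);roi4[215:265,305:355]=1
mk=roi4&dark;rect(mk&(Z>0.08),'knob dark'); print(np.nanpercentile(Z[mk],[5,25,50,75,95]), W[mk&(Z>.08)].mean(0))
roi5=np.zeros_like(roi);roi5[160:215,310:340]=1
rect(roi5&dark,'pad'); rect(roi5&(Z>.06)&(Z<.08),'jaw top')
r=cv2.cvtColor(img[100:280,170:390],cv2.COLOR_BGR2RGB)
cv2.imwrite('pics/crop1.png',cv2.resize(img[110:265,180:380],None,fx=4,fy=3.8,interpolation=cv2.INTER_CUBIC)[:600,:800])
```

```text
table z 0.0009890376420320646
board 12082 z 0.018568587977545348 rect mm [653.  22.] [432.5 291.1] 79.74
case top 1310 z 0.07361634162098651 rect mm [671.8  62.3] [110.5  77.8] 81.19
stop 673 z 0.06648660536072604 rect mm [693.3 193.3] [ 51.1 110.3] 79.65
knob dark 300 z 0.11936476037082705 rect mm [502.1 -90.9] [74.5 35.7] 51.22
[0.10481564 0.11318582 0.11929254 0.12598752 0.13226522] [ 0.49772342 -0.08631435  0.11903621]
pad 119 z 0.06285507309768124 rect mm [642.7 -84. ] [ 4.8 99.1] 80.04
jaw top 509 z 0.06956213835354763 rect mm [631.6 -96.1] [ 32.1 128.9] 79.74
```

View pics/crop1.png

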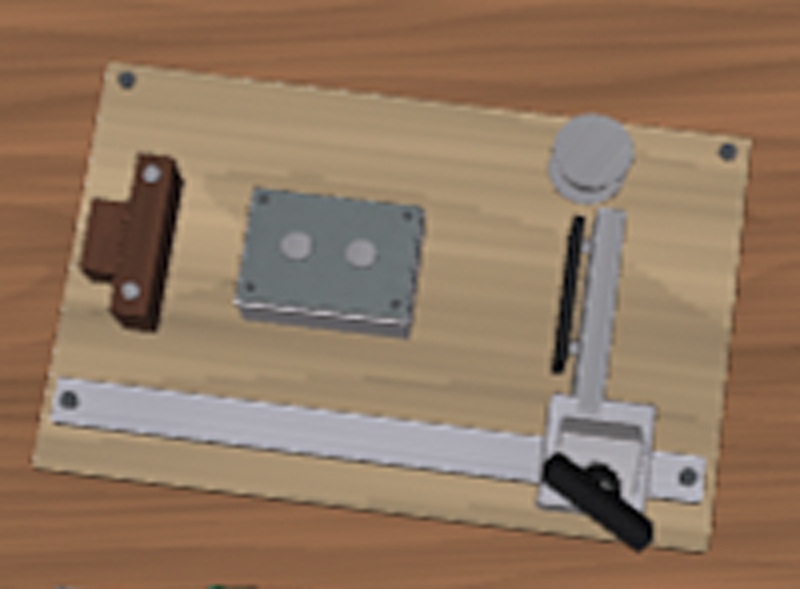

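The crop confirms the grey-lidded case (330,255), the brown stop at left, the pad (568,295), the T-bar (597,500) and the spool (592,158). All the sizes match the spec: board 432×291, case 110×78, and the pad–stop gap is about 254 mm. Next I work out the grasp.

```bash
cat >> h.py <<'E'
# jig frame (mm measured), y axis at 79.74 deg
a=np.radians(79.74); JY=np.array([np.cos(a),np.sin(a),0]); JX=np.array([JY[1],-JY[0],0]); EZ=np.array([0,0,1.])
JO=np.array([.653,.022,0])-.02*JX
t=np.radians(35); ZK=-np.sin(t)*JX+np.cos(t)*EZ      # stem outward
def tojig(p): q=np.asarray(p)-JO; return np.stack([q@JX,q@JY,q@EZ],-1)
def world(x,y,z): return JO+x*JX+y*JY+z*EZ
def plan(p,Rg=None):
    P,M=tool(); s=M.T@(p-P)/.03
    print('tcp',P.round(4),'shift units',s.round(2))
    if Rg is not None: print('turn units',np.degrees(R.from_matrix(M.T@Rg).as_rotvec()).round(1)/10)
E
python3 - <<'E'
from h import *
import pickle
d=pickle.load(open('d0.pkl','rb'))
for n,box in(('top',(215,265,305,355)),('scene',(205,245,212,262))):
    c=d[n];W=cloud(c);img=c['img']
    m=np.zeros(img.shape[:2],bool);m[box[0]:box[1],box[2]:box[3]]=1
    m&=(img.max(2)<60)&(W[...,2]>.09)
    p=W[m]; E1=np.cross(JY,ZK)  # in-plane axis ~ jig x side
    kg=p.mean(0); h=(p-world(-.114,-.136,.11))@ZK
    q=np.stack([(p@E1),(p@JY)],1)
    r=cv2.minAreaRect((q[h>.006]*1000).astype(np.float32)) if n=='top' else cv2.minAreaRect((q[h>.006]*1000).astype(np.float32))
    q2=q[h>.006]; w,v=np.linalg.eigh(np.cov(q2.T)); b=v[0,1]*E1+v[1,1]*JY
    cen=r[0][0]/1000*E1+r[0][1]/1000*JY
    print(n,m.sum(),'h pct',np.percentile(h,[5,50,95]).round(4),'rect',r,'bar dir',b.round(3))
    ce=cen+ZK*(world(-.114,-.136,.11)@ZK); print('centre on bar mid plane jig',tojig(ce).round(4),'world',ce.round(4))
print('predicted knob',world(-.114,-.136,.11).round(4))
c=d['top'];W=cloud(c);print('spool',tojig(np.nanmedian(W[145:157,323:334].reshape(-1,3),0)))
E
```

```text
top 297 h pct [-0.0124  0.0118  0.0154] rect ((478.8641052246094, 3.9039535522460938), (72.8416748046875, 16.124250411987305), 57.362586975097656) bar dir [0.588 0.746 0.312]
centre on bar mid plane jig [-0.112  -0.1341  0.1114] world [ 0.4992 -0.0864  0.1114]
scene 355 h pct [-0.0203 -0.0036  0.0088] rect ((484.888427734375, -0.6065292358398438), (71.75695037841797, 10.288858413696289), 60.115699768066406) bar dir [0.577 0.759 0.303]
centre on bar mid plane jig [-0.1071 -0.1386  0.1148] world [ 0.5032 -0.0917  0.1148]
predicted knob [ 0.4969 -0.088   0.11  ]
spool [ 0.12420439 -0.11123148  0.05859195]
```

```bash
cat >> h.py <<'E'
K0=np.array([.4985,-.0870,.1105]); B0=np.array([.588,.746,.312]); B0=B0-(B0@ZK)*ZK; B0/=np.linalg.norm(B0)
RG=np.stack([B0,np.cross(-ZK,B0),-ZK],1)
E
python3 - <<'E'
from h import *
print(RG.round(3)); plan(K0+ZK*.11,RG)
E
```

```text
[[ 0.588  0.579  0.564]
 [ 0.746 -0.658 -0.102]
 [ 0.312  0.481 -0.819]]
tcp [ 0.1655 -0.5243  0.205 ] shift units [ 13.11 -11.54   0.16]
turn units [-2.39  2.61 -2.83]
```

```bash
python3 -m inch '1 0.94 -0.82 -0.2 0 0 0;1 0.94 -0.82 0 0 0 0;1 0.94 -0.82 0 0 0 0;1 0.94 -0.82 0 0 0 0;1 0.94 -0.82 0 0 0 0;1 0.94 -0.82 0 0 0 0;1 0.94 -0.82 0 0 0 0;1 0.94 -0.82 0 0 0 0;1 0.94 -0.82 0 0 0 0;1 0.94 -0.82 0 0 0 0' && python3 -m inch '1 0.94 -0.82 0 0 0 0;1 0.94 -0.82 0 0 0 0;1 0.94 -0.82 0.1 0 0 0;1 0.94 -0.82 0.1 0 0 0;1 0 0 0 -0.48 0.52 -0.57;1 0 0 0 -0.48 0.52 -0.57;1 0 0 0 -0.48 0.52 -0.57;1 0 0 0 -0.48 0.52 -0.57;1 0 0 0 -0.48 0.52 -0.57;1 0 0 0 0 0 0'
python3 - <<'E'
from h import *
o=ctrl.get_obs();print(o['qpos'],o['force'])
plan(K0+ZK*.11,RG);plan(K0-ZK*.008,RG)
c=camera('wrist');save(c,'w1.png')
E
```

```text
time_s: 1.35
ee_pos: [0.3608, -0.2038, 0.2113]
eef_rot: [-3.141, 0.0, 0.306]
force: [-0.0, 0.9, 0.5]
grip_width: 0.0941
grip_force: 0.0
time_s: 2.6
ee_pos: [0.4373, -0.0772, 0.2049]
eef_rot: [2.61, -0.314, 0.904]
force: [0.0, 0.2, 0.1]
grip_width: 0.0937
grip_force: 0.0
[-0.2969844  -0.27228617  2.22069309  0.11689898  0.58976862  0.37892016] [0.01154587 0.22629281 0.05237023]
tcp [ 0.4373 -0.0772  0.2049] shift units [-0.03 -0.12  0.09]
turn units [0.   0.02 0.01]
tcp [ 0.4373 -0.0772  0.2049] shift units [-0.01 -0.12  4.03]
turn units [0.   0.02 0.01]
```

View pics/w1.png

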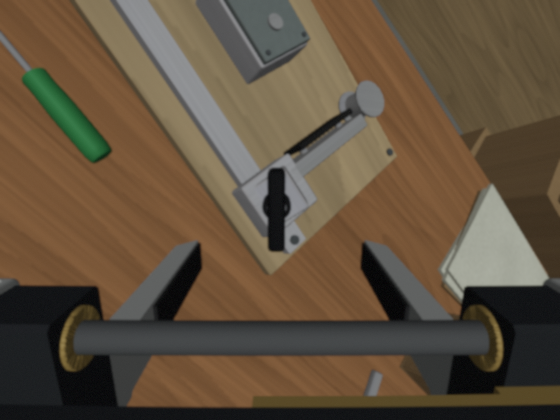

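The bar stands vertical in the wrist view at column 277, midway between the fingers (about 281) and aligned with them. I'll descend and grip.

```bash
python3 -m inch '0.3 0 -0.12 0.5 0 0 0;0.3 0 0 0.7 0 0 0;0.3 0 0 0.8 0 0 0;0.3 0 0 0.8 0 0 0;0.3 0 0 0.7 0 0 0;0.3 0 0 0.5 0 0 0;0.3 0 0 0 0 0 0' 40
python3 - <<'E'
from h import *
o=ctrl.get_obs();print(o['qpos'],o['force'],o['grip_width'])
plan(K0-ZK*.008,RG)
E
python3 -m inch '-1 0 0 0 0 0 0;-1 0 0 0 0 0 0;-1 0 0 0 0 0 0;-1 0 0 0 0 0 0;-1 0 0 0 0 0 0' 40; python3 -c "
from h import *
o=ctrl.get_obs();print(o['force'],o['moment'],o['qpos'])"
```

```text
time_s: 3.52
ee_pos: [0.5044, -0.0871, 0.1044]
eef_rot: [2.613, -0.314, 0.904]
force: [0.6, 0.7, -0.9]
grip_width: 0.061
grip_force: 0.0
[-0.26892244  0.08788115  2.17515694  0.18272499  0.27749617  0.32364003] [ 0.64596937  0.707958   -0.92137375] 0.06099304380873654
tcp [ 0.5044 -0.0871  0.1044] shift units [-0.05 -0.02 -0.01]
turn units [-0.01  0.02  0.01]
time_s: 4.15
ee_pos: [0.5028, -0.0865, 0.1045]
eef_rot: [2.612, -0.313, 0.905]
force: [-8.9, 12.8, 14.1]
grip_width: 0.0162
grip_force: 45.5
[-8.86514622 12.81538127 14.05559769] [ 1.73830416 -0.01410777  1.22876236] [-0.26899173  0.08389057  2.17932975  0.18497755  0.2772808   0.31977857]
```

```bash
cat >> h.py <<'E'
def st():
    o=ctrl.get_obs(); P,M=tool(); print('f_tool',(M.T@o['force']).round(1),'m_tool',(M.T@o['moment']).round(2),'q',np.round(o['qpos'],2),'F jig',(np.array([JX,JY,EZ])@o['force']).round(1)); ang=np.arctan2(M[:,0]@np.cross(ZK,JX-(JX@ZK)*ZK)/np.cos(t),M[:,0]@JX/np.cos(t)); print('bar ang',round(ang,3),'turned',round(float(R.from_matrix(RG.T@M).as_rotvec()[2]),3),'jig tcp',tojig(P).round(4), 'grip',round(float(o['grip_width']),4),'t',round(o['time_s'],2))
E
python3 -m inch '-1 0 -0.04 -0.05 0 0 0;-1 0 0 0 0 0 0'; python3 -c "
from h import *
st()"
```

```text
time_s: 4.4
ee_pos: [0.5024, -0.0863, 0.105]
eef_rot: [2.61, -0.314, 0.905]
force: [23.2, -2.5, -25.2]
grip_width: 0.0156
grip_force: 41.2
f_tool [ 4.  3. 34.] m_tool [-0.22  0.75  0.03] q [-0.27  0.08  2.18  0.18  0.27  0.32] F jig [ 23.3   1.7 -25.2]
bar ang 0.997 turned -0.004 jig tcp [-0.1089 -0.1334  0.105 ] grip 0.0156 t 4.4
```

```bash
python3 -m inch '-1 0 0 0.03 0 0 0;-1 0 0 0 0 0 0'; python3 -c "
from h import *
st()"; python3 -m inch '-1 0 0 0 0 0 -0.9;-1 0 0 0 0 0 -0.9;-1 0 0 0 0 0 -0.9;-1 0 0 0 0 0 0'; python3 -c "
from h import *
st()"
```

```text
time_s: 4.65
ee_pos: [0.5026, -0.0863, 0.1049]
eef_rot: [2.61, -0.314, 0.906]
force: [5.5, 1.4, -8.4]
grip_width: 0.0155
grip_force: 41.5
f_tool [ 1.7 -1.7  9.8] m_tool [0.67 0.18 0.03] q [-0.27  0.08  2.18  0.18  0.27  0.32] F jig [ 5.2  2.4 -8.4]
bar ang 0.998 turned -0.004 jig tcp [-0.1087 -0.1334  0.1049] grip 0.0155 t 4.65
time_s: 5.15
ee_pos: [0.5021, -0.086, 0.1044]
eef_rot: [2.536, -0.056, 1.308]
force: [1.7, 4.7, -9.7]
grip_width: 0.0159
grip_force: 41.6
f_tool [ 4.4 -5.3  8.4] m_tool [ 1.2   0.85 -0.15] q [-0.27  0.08  2.18  0.18  0.28 -0.15] F jig [ 0.8  4.9 -9.7]
bar ang 1.468 turned -0.474 jig tcp [-0.1092 -0.1332  0.1044] grip 0.0159 t 5.15
```

```bash
python3 -m inch '-1 0 0 0 0 0 -0.95;-1 0 0 0 0 0 -0.95;-1 0 0 0 0 0 -0.95;-1 0 0 0 0 0 -0.95;-1 0 0 0 0 0 0'; python3 -c "
from h import *
st()"; python3 -m inch '-1 0 0 0 0 0 -0.95;-1 0 0 0 0 0 -0.95;-1 0 0 0 0 0 -0.95;-1 0 0 0 0 0 -0.95;-1 0 0 0 0 0 0'; python3 -c "
from h import *
st()
_,M=tool(); print('jig y in tool',M.T@JY)"
```

```text
time_s: 5.78
ee_pos: [0.5014, -0.0861, 0.1038]
eef_rot: [2.611, 0.309, 1.868]
force: [-5.7, 2.8, -9.6]
grip_width: 0.0158
grip_force: 41.6
f_tool [ 7.1 -8.   4.4] m_tool [ 1.35  1.26 -0.06] q [-0.27  0.08  2.18  0.18  0.28 -0.81] F jig [-6.1  1.7 -9.6]
bar ang 2.132 turned -1.136 jig tcp [-0.11   -0.1334  0.1038] grip 0.0158 t 5.78
time_s: 6.4
ee_pos: [0.5008, -0.0864, 0.1034]
eef_rot: [2.912, 0.565, 2.548]
force: [-10.5, -3.7, -7.6]
grip_width: 0.0156
grip_force: 41.7
f_tool [ 9.7 -9.3  0.8] m_tool [ 1.6   2.01 -0.03] q [-0.27  0.08  2.18  0.18  0.28 -1.47] F jig [-9.7 -5.5 -7.6]
bar ang 2.796 turned -1.799 jig tcp [-0.1104 -0.1338  0.1034] grip 0.0156 t 6.4
jig y in tool [ 0.33998056  0.9404301  -0.0021093 ]
```

```bash
python3 -m inch '-1 0.11 0.31 0 0 0 0;-1 0.11 0.31 0 0 0 0;-1 0.11 0.31 0 0 0 0;-1 0.11 0.31 0 0 0 0;-1 0 0 0 0 0 0'; python3 -c "
from h import *
st()"
```

```text
time_s: 7.02
ee_pos: [0.508, -0.0469, 0.1034]
eef_rot: [2.911, 0.565, 2.546]
force: [-11.9, 8.6, -6.3]
grip_width: 0.0156
grip_force: 41.8
f_tool [15.8  1.  -2.4] m_tool [-0.25  2.71  0.03] q [-0.16  0.09  2.18 -0.06  0.27 -1.15] F jig [-13.2   6.4  -6.3]
bar ang 2.794 turned -1.798 jig tcp [-0.1104 -0.0936  0.1034] grip 0.0156 t 7.03
```

```bash
python3 -m inch '-1 0.11 0.31 0 0 0 0;-1 0.11 0.31 0 0 0 0;-1 0.11 0.31 0 0 0 0;-1 0.11 0.31 0 0 0 0;-1 0.11 0.31 0 0 0 0;-1 0.06 0.16 0 0 0 0;-1 0.06 0.16 0 0 0 0;-1 0.06 0.16 0 0 0 0;-1 0.06 0.16 0 0 0 0;-1 0 0 0 0 0 0'
python3 - <<'E'
from h import *
st()
c=camera('top');save(c,'top2.png');c2=camera('scene');save(c2,'s2.png')
cv2.imwrite('pics/s2.png',cv2.resize(c2['img'][180:340,190:430],None,fx=3.3,fy=3.3,interpolation=cv2.INTER_CUBIC))
W=cloud(c);Z=W[...,2];r=np.zeros(Z.shape,bool);r[140:205,225:300]=1
m=r&(Z>.068)&(Z<.078)&(np.abs(c['img'].astype(int).ptp(2) if hasattr(np.ndarray,'ptp') else np.ptp(c['img'].astype(int),axis=2))<30)
q=cv2.minAreaRect((W[m][:,:2]*1000).astype(np.float32));print(q)
E
```

```text
time_s: 8.28
ee_pos: [0.5202, 0.0206, 0.1034]
eef_rot: [2.913, 0.566, 2.545]
force: [-19.5, -0.8, -0.5]
grip_width: 0.0156
grip_force: 41.9
f_tool [ 13.5  -9.5 -10.4] m_tool [ 1.54  2.45 -0.06] q [ 0.03  0.12  2.14 -0.42  0.31 -0.65] F jig [-19.   -4.2  -0.5]
bar ang 2.793 turned -1.797 jig tcp [-0.1104 -0.0251  0.1034] grip 0.0156 t 8.28Traceback (most recent call last):
  File "<stdin>", line 6, in <module>
AttributeError: `ptp` was removed from the ndarray class in NumPy 2.0. Use np.ptp(arr, ...) instead.
```

View pics/s2.png

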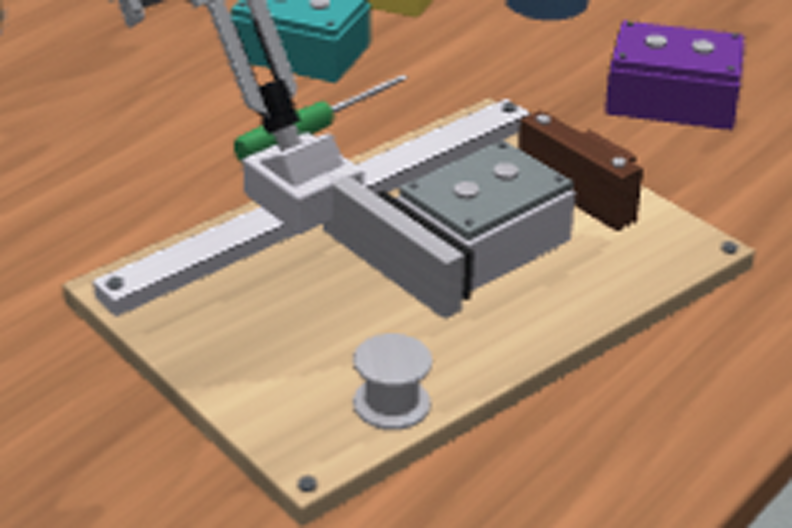

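The jaw has travelled 109 mm on its rail and has met the case end squarely, with the pad at crop (430,240). About 35 mm of gap to the stop remains (crop (585,185)). The spool at (393,375) is clear.

```bash
python3 - <<'E'
from h import *
_,M=tool();print('JX',(M.T@JX).round(3),'JY',(M.T@JY).round(3))
E
python3 -m inch '-1 0.06 0.16 0 0 0 0;-1 0.06 0.16 0 0 0 0;-1 0.06 0.16 0 0 0 0;-1 0.06 0.16 0 0 0 0;-1 0.06 0.16 0 0 0 0;-1 0.06 0.16 0 0 0 0;-1 0 0 0 0 0 0'
python3 - <<'E'
from h import *
st()
E
```

```text
JX [-0.772  0.284  0.569] JY [ 0.342  0.94  -0.004]
time_s: 9.25
ee_pos: [0.5256, 0.0508, 0.1033]
eef_rot: [2.913, 0.567, 2.545]
force: [-19.6, -1.5, 1.6]
grip_width: 0.0155
grip_force: 41.9
f_tool [ 12.1  -9.7 -12.1] m_tool [ 1.58  2.35 -0.06] q [ 0.11  0.14  2.11 -0.53  0.34 -0.48] F jig [-19.   -4.9   1.6]
bar ang 2.793 turned -1.797 jig tcp [-0.1105  0.0056  0.1033] grip 0.0155 t 9.25
```

```bash
python3 -m inch '-1 0.036 0.058 -0.01 0 0 0;-1 0.023 0.063 0 0 0 0;-1 0 0 0 0 0 0'; python3 -c "
from h import *
st()"
python3 -m inch '-1 0.023 0.063 0 0 0 0;-1 0 0 0 0 0 0'; python3 -c "
from h import *
st()"
python3 -m inch '-1 0.023 0.063 0 0 0 0;-1 0 0 0 0 0 0'; python3 -c "
from h import *
st()"
```

```text
time_s: 9.62
ee_pos: [0.5262, 0.0545, 0.1034]
eef_rot: [2.913, 0.567, 2.545]
force: [-10.7, -4.8, -3.9]
grip_width: 0.0157
grip_force: 41.7
f_tool [ 7.3 -9.8 -2.3] m_tool [ 1.68  1.53 -0.09] q [ 0.12  0.15  2.11 -0.54  0.35 -0.46] F jig [-9.7 -6.7 -3.9]
bar ang 2.793 turned -1.797 jig tcp [-0.1106  0.0094  0.1034] grip 0.0157 t 9.62
time_s: 9.88
ee_pos: [0.5265, 0.0561, 0.1033]
eef_rot: [2.913, 0.567, 2.545]
force: [-12.2, -8.7, -4.6]
grip_width: 0.0155
grip_force: 41.8
f_tool [  6.9 -13.9  -2.2] m_tool [ 2.21  1.19 -0.04] q [ 0.13  0.15  2.11 -0.55  0.35 -0.45] F jig [-10.5 -10.7  -4.6]
bar ang 2.793 turned -1.797 jig tcp [-0.1106  0.0111  0.1033] grip 0.0155 t 9.88
time_s: 10.12
ee_pos: [0.5267, 0.0577, 0.1033]
eef_rot: [2.914, 0.567, 2.544]
force: [-12.1, -12.8, -2.1]
grip_width: 0.0162
grip_force: 41.8
f_tool [  3.5 -17.   -3.6] m_tool [ 2.94  0.76 -0.06] q [ 0.13  0.15  2.11 -0.55  0.35 -0.44] F jig [ -9.6 -14.8  -2.1]
bar ang 2.793 turned -1.797 jig tcp [-0.1106  0.0126  0.1033] grip 0.0162 t 10.12
```

Force along the slide is rising at about 3 N per mm, so the case is against the stop and the pad is compressing. I'll push a little more, then tighten.

```bash
python3 -m inch '-1 0.023 0.063 0 0 0 0;-1 0 0 0 0 0 0;-1 0 0 0 0 0 0;-1 0 0 0 0 0 0'; python3 -c "
from h import *
st()"
python3 -m inch '-1 0 0 0 0 0 0.95;-1 0 0 0 0 0 0.95;-1 0 0 0 0 0 0.95;-1 0 0 0 0 0 0.95;-1 0 0 0 0 0 0.95;-1 0 0 0 0 0 0'; python3 -c "
from h import *
st()"
```

```text
time_s: 10.62
ee_pos: [0.527, 0.0592, 0.1033]
eef_rot: [2.915, 0.567, 2.544]
force: [-13.6, -16.5, -0.0]
grip_width: 0.0158
grip_force: 41.8
f_tool [  1.6 -20.5  -5.8] m_tool [ 3.58  0.4  -0.05] q [ 0.14  0.15  2.11 -0.56  0.36 -0.43] F jig [-10.4 -18.7  -0. ]
bar ang 2.792 turned -1.796 jig tcp [-0.1106  0.0141  0.1033] grip 0.0158 t 10.62
time_s: 11.38
ee_pos: [0.5278, 0.0599, 0.1038]
eef_rot: [2.571, 0.223, 1.714]
force: [-6.0, -10.6, -3.9]
grip_width: 0.0157
grip_force: 41.6
f_tool [-8.5 -9.5  1. ] m_tool [ 1.91 -1.57  0.09] q [ 0.14  0.15  2.1  -0.56  0.35  0.4 ] F jig [ -4.  -11.5  -3.9]
bar ang 1.958 turned -0.965 jig tcp [-0.11    0.015   0.1038] grip 0.0157 t 11.38
```

```bash
python3 -m inch '-1 0 0 0 0 0 0.96;-1 0 0 0 0 0 0.96;-1 0 0 0 0 0 0.96;-1 0 0 0 0 0 0;-1 0 0 0 0 0 0'; python3 -c "
from h import *
st()"
python3 -m inch '-1 0 0 0 0 0 0.96;-1 0 0 0 0 0 0.96;-1 0 0 0 0 0 0.96;-1 0 0 0 0 0 0;-1 0 0 0 0 0 0'; python3 -c "
from h import *
st()"
```

```text
time_s: 12.0
ee_pos: [0.5284, 0.0599, 0.1044]
eef_rot: [2.535, -0.059, 1.298]
force: [-1.8, -11.5, -3.8]
grip_width: 0.0157
grip_force: 41.6
f_tool [-11.8  -0.6   3.3] m_tool [ 0.34 -2.26  0.04] q [ 0.14  0.15  2.1  -0.56  0.35  0.9 ] F jig [  0.3 -11.6  -3.8]
bar ang 1.456 turned -0.464 jig tcp [-0.1094  0.0151  0.1044] grip 0.0157 t 12.0
time_s: 12.62
ee_pos: [0.5289, 0.0596, 0.1048]
eef_rot: [2.62, -0.333, 0.866]
force: [2.2, -15.8, -3.9]
grip_width: 0.0158
grip_force: 41.6
f_tool [-11.3  10.3   6.1] m_tool [-1.75 -2.34  0.03] q [ 0.14  0.15  2.1  -0.56  0.35  1.4 ] F jig [  5.  -15.2  -3.9]
bar ang 0.954 turned 0.038 jig tcp [-0.1088  0.0149  0.1048] grip 0.0158 t 12.62
```

```bash
python3 -m inch '0.3 0 0 0 0 0 0;0.3 0 0 0 0 0 0;0.3 0 0 0 0 0 0;0.3 0 0 0 0 0 0;0.3 0 0 -0.5 0 0 0;0.3 0 0 -0.8 0 0 0;0.3 0 0 -0.9 0 0 0;0.3 0 0 -0.9 0 0 0;0.3 0 0 -0.9 0 0 0;0.3 0 0 0 0 0 0'
python3 - <<'E'
from h import *
st()
c=camera('top');W=cloud(c);Z=W[...,2];img=c['img']
r=np.zeros(Z.shape,bool);r[140:205,212:300]=1
g=np.ptp(img.astype(int),axis=2)<25
m=(r&g&(Z>.068)&(Z<.079)&(img.max(2)>70)).astype(np.uint8)
n,l,s,cc=cv2.connectedComponentsWithStats(m)
for i in range(1,n):
    if s[i,4]>200: print(s[i],cv2.minAreaRect((W[l==i][:,:2]*1000).astype(np.float32)))
w=camera('scene')['img'][150:350,190:430]
cv2.imwrite('pics/fin.png',np.hstack([cv2.resize(img[110:265,180:380],(400,310)),cv2.resize(w,(400,310))]))
E
```

```text
time_s: 13.88
ee_pos: [0.4615, 0.0743, 0.2047]
eef_rot: [2.617, -0.335, 0.874]
force: [0.8, -0.2, 0.9]
grip_width: 0.0611
grip_force: 0.0
f_tool [ 0.6  1.  -0.3] m_tool [ 0.15 -0.1  -0.04] q [ 0.21 -0.17  2.15 -0.38  0.62  1.24] F jig [ 0.8 -0.1  0.9]
bar ang 0.963 turned 0.033 jig tcp [-0.1777  0.0173  0.2047] grip 0.0611 t 13.88
[ 218  157   48   34 1274] ((681.4098510742188, 113.00159454345703), (108.42272186279297, 77.09988403320312), 79.59867858886719)
[264 157  14  48 308] ((660.6282348632812, 42.49997329711914), (20.03472328186035, 122.36849212646484), 79.70771026611328)
```

View pics/fin.png

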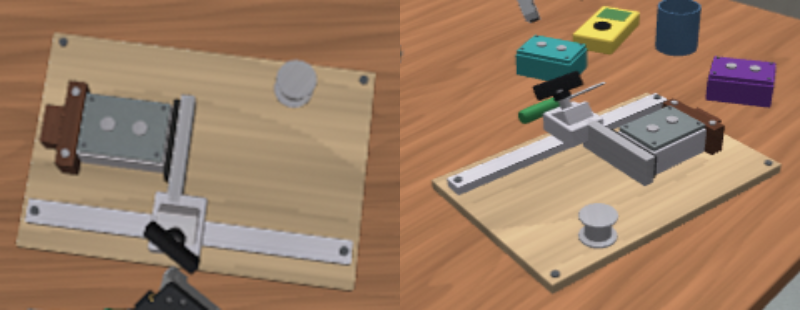

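The final views show the case at (123,133) flush between pad and stop. Its angle is 79.6° against 79.7° for the jig, and its centre is 55 mm from the stop face. The T-bar is back at its tight angle, the gripper is clear and the bystanders have not moved.

```bash
python3 -c "
from station import ticket
print(ticket.hand_in())"
```

```text
the job is handed in; nothing more can be done
None
```

I handed the job in at about 14 s of robot time. By camera and force readings the case is square and pressed against the stop, with the knob tightened to just past where it started and the gripper clear. Hand-in returned no verdict.

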